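# Reject the propeller blank that will not balance

## Robot

A 7-joint arm with a two-finger parallel gripper is mounted at the origin on the work surface. World frame = base frame: x ahead of the robot, y to its left, z up, the work surface at z = 0. Lengths are in m, angles in degrees, forces in N, time in s.
With the tool pointing down it reaches from about 0.425 to 0.925 m from the base axis. Payload 6.8 kg.
Tool frame: the origin (TCP) lies on the mounting face of the last link; the fingertips stand 173 mm ahead of it and the grasp point (between the pads) lies 155 mm ahead of it (arm.tips_ahead is the distance from the TCP to the fingertips, in m); z points along the fingers, y is the direction in which the jaws open and shut (so a half turn about z gives the same grasp; the last joint's range is limited). The gripper opens to 85 mm and grips with 20 to 120 N. Pads are 22 mm wide; open, the fingers measure 114 mm over their backs; the gripper's body (76 mm by 85 mm) begins 54 mm behind the grasp point. The pads swing forward as they close: fully open they stand 13 mm farther back than shut.
Start: joints at [-6.194, 27.33, 1.283, 89.118, -0.659, 63.558, -4.761], TCP at [0.675, 0, 0.405] pointing down, gripper open.
Joint ranges: [-169.35, 169.35], [-19.33, 120.38], [-80.79, 83.38], [13.8, 139.57], [-78.32, 258.32], [9.67, 109.79], [-169.56, 169.56]. Speed limits (degrees/s): [136.94, 136.94, 180, 180, 180, 180, 180].

## Interface

Orientations are given as [roll, pitch, yaw] about the fixed x, y, z axes, in that order (R = Rz(yaw) Ry(pitch) Rx(roll)).
In Python, from cell import get_state, optics, order, arm gives the robot as it stands. The module is installed in compiled form; this text tells all that it offers.
- The arm moves only by the shell command python3 -m pendant 'ROWS' [FORCE]. ROWS is JSON, a list of rows, each a list of 5 numbers: the opening, from 0 (shut) to 1 (fully open), then the shift along the tool's x, y, z in mm, then the turn about the tool's z in rad. In form: [[gripper, tx, ty, tz, yaw], ...]. A call has 1 to 12 rows; each row is the pose to reach, as a shift and turn from the pose commanded when the call began, along the tool's axes at that moment; what a row does not reach only later rows make up. A row lasts 1/10 s, in which the tool goes at most 50 mm and 8.59 degrees, less where a joint would pass 70% of its speed; a pose out of reach is approached as far as the arm can. A call with a gripper value outside its range is refused whole. The fingers move at their own pace and stop on an object; FORCE is the grip in N (left out, the last holds). Time passes only in rows, so rows that repeat a pose let the fingers close. It gives the time, the measured TCP pose, the force and the opening at its end, in the units of the state.
- get_state(): the state, without advancing time (a new reading comes with each control period).
- optics.read_camera(name): name is "scene" or "side" or "wrist"; returns a dict with "frame" (400x640x3 uint8, red, green, blue), "intrinsics" (3x3 intrinsics, pixels), "D" ([k1, k2, p1, p2, k3] as OpenCV has them; the pictures are not rectified), "rvec" (rotation vector, rad) and "tvec" (3), from world to camera coordinates, as OpenCV has them. Camera axes: x right, y down, z forward; pixel columns grow to the right and rows downward; lengths in m; the calibration is good to about 2 mm. A picture is of the moment at which its call begins. There is no depth.
- order.hand_in(): hands the job in, once; it reports no verdict.
Trained networks look in a picture, given as the dict that the camera call returned (one of the last four; its "shot" number tells which), for a name from the list of things; names that differ only in an ending like _2 or _b are one class to them, and where a whole thing is asked for, a point or a joint stands for the part that bears it (a point fixed in the world has none). Each returns a list of dicts, best first, with "confidence" (0 to 1); they miss things now and then, are a little off and sometimes report something else, mostly with a low value. They report only what shows in the picture. A call takes as long as a camera call. They do not tell look-alikes from the thing itself.
- optics.search_frame(picture, thing): "extent" ([centre column, centre row, width, height] in pixels, round what is visible of it).
- optics.masks_of(picture, thing): "mask" (400x640 bool, what is visible of it) and "extent" ([centre column, centre row, width, height] in pixels, round what is visible of it).
- optics.place_of(picture, thing): "position" ([column, row] in pixels: a listed point, or the origin of a listed thing).
The state is a dict: "clock": time; "qpos": joint angles; "joint_velocities": joint speeds; "tau": joint torques, N m; "eef_pos": TCP position; "tool_rot": TCP orientation; "contact_force": force on the tool from outside, world axes, zero at the start; "ft_torque": the same for the moment, N m; "opening": opening from 0.0 (shut) to 1.0 (fully open).
Only numpy, scipy, OpenCV 4.12 (cv2) and the standard library are available. Lean on these libraries where they do the work, as an engineer would, in place of code of your own. Each camera call takes 0.05 s, during which the arm holds its last target. There are 200 camera calls.

## Task

One of the two oak propeller blanks on the knife-edge balancing stand has old iron buried in a blade. Lay a blank over level on the edges and let go: the sound one stays level, the faulty one swings back upright. Leave the sound blank resting level on the edges, clear of the end pins, and move the faulty one to the reject cradle, its arbor lying in both notches; do not drop either blank or knock the other things on the bench about.

Things in the scene. Friction and masses are not known exactly. Their poses are not given: they have to be found in the camera images.
- ways_mid (a point): middle of the balancing stand (fixed), level with its two knife edges, 110 mm above the bench. They are level steel rails along its y, 460 mm long, 80 mm apart (40 mm either side along x), open between them down to 20 mm; end pins stand 8 mm above them 226 mm from the middle. A resting blank's centre is 5 mm higher than this point; blanks start about 110 mm either side along y
- blank_a_center (a point): centre of propeller blank A (both look alike): flat two-bladed dark oak, 170 mm tip to tip, blades 36 mm wide, 12 mm thick, tips rounded to 18 mm radius; hub 44 mm across, 24 mm thick, on a steel arbor 10 mm thick, 130 mm long. 0.16 kg (faulty 0.19). z runs along the blades, x along the arbor. At the start the arbor lies across both edges, blades upright, upper tip 85 mm above
- blank_b_center (a point): centre of propeller blank B (both look alike): flat two-bladed dark oak, 170 mm tip to tip, blades 36 mm wide, 12 mm thick, tips rounded to 18 mm radius; hub 44 mm across, 24 mm thick, on a steel arbor 10 mm thick, 130 mm long. 0.16 kg (faulty 0.19). z runs along the blades, x along the arbor. At the start the arbor lies across both edges, blades upright, upper tip 85 mm above
- blank_a: blank A again, same origin and axes. It rolls on its arbor: a quarter turn shifts it 8 mm along the edges. Pushing its upper blade along the edges (stand's y) lays it over; slowly pushed, the sound blank stays at any angle. The faulty one has iron in its lower blade, 30 g too heavy 48 mm from the centre: let go, it swings back at once and rocks for 2 to 3 s
- blank_b: blank B again, same origin and axes. It rolls on its arbor: a quarter turn shifts it 8 mm along the edges. Pushing its upper blade along the edges (stand's y) lays it over; slowly pushed, the sound blank stays at any angle. The faulty one has iron in its lower blade, 30 g too heavy 48 mm from the centre: let go, it swings back at once and rocks for 2 to 3 s
- cradle_seat (a point): where a blank's centre rests in the reject cradle (fixed), 103 mm above the bench. Two upright boards 16 mm thick, 80 mm apart (40 mm either side along its x) on a 14 mm foot; each has a V notch, 30 mm deep, 72 mm wide at the mouth, its flat bottom 12 mm wide and 5 mm below this point. The arbor lies in both along the cradle's x, blades hanging between the boards
- sanding_block_mid (a point): bystander: cork sanding block, 70 x 115 x 35 mm, in front of the stand
- offcut_mid (a point): bystander: flat board offcut of dark wood, 70 x 200 x 24 mm, behind the stand
- glue_mid (a point): bystander: yellow glue bottle, 62 mm across, 175 mm tall, standing
- tin_mid (a point): bystander: round metal tin, 108 mm across, 120 mm tall, standing
- hammer_mid (a point): bystander: hammer 260 mm long, lying
- try_square_mid (a point): bystander: carpenter's square lying flat: wooden stock 115 mm, steel blade 190 mm
- clamp_mid (a point): bystander: steel bar clamp with a wooden handle, 320 mm long, lying
Not all that is in view belongs to the job. Of the things that look like the part that bears cradle_seat, the middle-sized one is meant.

How it is judged (in metres and radians):
At the end, for the whole second after the job is handed in: One blank rests on the knife edges within 0.35 rad of level, its centre within 205 mm of the stand's middle along them and 25 mm of midway between; the other lies with its arbor in both cradle notches (centre within 25 mm of the seat sideways, at resting height); both still (((angle between blank_a_center's own z axis and vertical between 1.22 and 1.92 rad and x of blank_a_center in the frame of ways_mid between -0.025 and 0.025 m and y of blank_a_center in the frame of ways_mid between -0.205 and 0.205 m and z of blank_a_center in the frame of ways_mid between 0 and 0.012 m and horizontal distance between blank_b_center and cradle_seat below 0.025 m and z of blank_b_center in the frame of cradle_seat between -0.006 and 0.012 m) or (angle between blank_b_center's own z axis and vertical between 1.22 and 1.92 rad and x of blank_b_center in the frame of ways_mid between -0.025 and 0.025 m and y of blank_b_center in the frame of ways_mid between -0.205 and 0.205 m and z of blank_b_center in the frame of ways_mid between 0 and 0.012 m and horizontal distance between blank_a_center and cradle_seat below 0.025 m and z of blank_a_center in the frame of cradle_seat between -0.006 and 0.012 m)) and linear speed of each of blank_a, blank_b below 0.02 m/s and angular speed of each of blank_a, blank_b below 0.25 rad/s); the robot touches nothing.
It fails at once if a blank dropped off the edges or the cradle (height (world z) of any of blank_a_center, blank_b_center below 0.075 m).
It fails at once if a bystander knocked more than 30 mm from its place (distance of any of sanding_block_mid, offcut_mid, glue_mid, tin_mid, hammer_mid, try_square_mid, clamp_mid from where it was at the start of the episode above 0.03 m).
It also fails if it takes over 72 s, if anything falls off the work surface, if the arm or the gripper's body presses on something with over 40 N, if the wrist force passes 120 N, or if a joint passes its speed limit or range.

## Working session

There is one attempt and no reset: what is moved stays moved. The work goes in short steps, Python scripts to look and compute and a shell command to move; the robot and the scene stay as the last step left them, time stands still between calls to the robot, and variables do not carry over. Pictures are saved under pics/ and viewed, about 8 in all and at most 12, crops included, and the job is handed in when it is done.

```bash
mkdir -p pics
cat > h.py <<'E'
import numpy as np, cv2
from cell import get_state, optics, order, arm
def ray(p,uv):
    R=cv2.Rodrigues(np.array(p["rvec"],float))[0]; t=np.array(p["tvec"],float).ravel()
    n=cv2.undistortPoints(np.array([[uv]],float),np.array(p["intrinsics"],float),np.array(p["D"],float))[0,0]
    return -R.T@t, R.T@np.array([n[0],n[1],1.])
def at(p,uv,z):
    c,d=ray(p,uv); return c+d*(z-c[2])/d[2]
def tri(obs):
    A=np.zeros((3,3));b=np.zeros(3)
    for p,uv in obs:
        c,d=ray(p,uv); d=d/np.linalg.norm(d); M=np.eye(3)-np.outer(d,d); A+=M;b+=M@c
    x=np.linalg.solve(A,b)
    res=[np.linalg.norm((np.eye(3)-np.outer(*(2*[ray(p,uv)[1]/np.linalg.norm(ray(p,uv)[1])])))@(x-ray(p,uv)[0])) for p,uv in obs]
    return x,res
def proj(p,X):
    return cv2.projectPoints(np.array(X,float).reshape(-1,3),np.array(p["rvec"],float),np.array(p["tvec"],float),np.array(p["intrinsics"],float),np.array(p["D"],float))[0][:,0]
def save(p,n,crop=None,s=1):
    f=p["frame"][:,:,::-1]
    if crop: f=f[crop[1]:crop[3],crop[0]:crop[2]]
    cv2.imwrite("pics/"+n,cv2.resize(f,None,fx=s,fy=s,interpolation=cv2.INTER_CUBIC))
E
python3 - <<'E'
from h import *
np.set_printoptions(precision=4,suppress=True)
print(get_state()["eef_pos"],get_state()["tool_rot"],arm.tips_ahead)
f=[]
for n in ["scene","side","wrist"]:
    p=optics.read_camera(n); f.append(p["frame"])
    save(p,n+"0.png")
    print(n,ray(p,(320,200)))
    for t,z in [("ways_mid",.11),("blank_a_center",.115),("cradle_seat",.103),("sanding_block_mid",.017),("offcut_mid",.012),("glue_mid",.087),("tin_mid",.06),("hammer_mid",.01),("clamp_mid",.01)]:
        for r in optics.place_of(p,t)[:4]:
            print(t,np.round(r["position"],1),round(r["confidence"],2),at(p,r["position"],z))
E
```

```text
[ 0.6747 -0.      0.4037] [-179.8965    0.0079   90.0002] 0.1734
scene (array([ 1.4086, -0.5209,  0.8358]), array([-0.7247,  0.3926, -0.5663]))
ways_mid [291.3 213.8] 0.85 [ 0.5023 -0.1274  0.11  ]
blank_a_center [255.  225.7] 0.83 [ 0.5104 -0.2455  0.115 ]
blank_a_center [190.  296.3] 0.25 [ 0.6891 -0.4787  0.115 ]
cradle_seat [353.8 132.7] 0.83 [0.1048 0.3464 0.103 ]
cradle_seat [379.7 198.2] 0.8 [0.5535 0.1581 0.103 ]
cradle_seat [412.  169.8] 0.58 [0.4621 0.3636 0.103 ]
sanding_block_mid [260.9 214. ] 0.56 [ 0.3379 -0.1673  0.017 ]
offcut_mid [269.2 290.8] 0.65 [ 0.6679 -0.2766  0.012 ]
offcut_mid [189.8 299.6] 0.38 [ 0.5977 -0.4761  0.012 ]
glue_mid [462.3 210.6] 0.69 [0.7174 0.3612 0.087 ]
tin_mid [142.4 251.3] 0.96 [ 0.398  -0.5563  0.06  ]
tin_mid [190.8 298.3] 0.73 [ 0.6418 -0.4754  0.06  ]
tin_mid [256.3 224.4] 0.33 [ 0.4377 -0.2186  0.06  ]
hammer_mid [187.9 299.9] 0.95 [ 0.5944 -0.4808  0.01  ]
clamp_mid [443.5 182.4] 0.6 [0.4752 0.5218 0.01  ]
side (array([ 0.4286, -1.2412,  1.2101]), array([ 0.0282,  0.7414, -0.6705]))
ways_mid [331.9 220. ] 0.62 [ 0.5092 -0.1236  0.11 
[... 388 characters left out ...]
6696 -0.2739  0.012 ]
offcut_mid [331.5 197.1] 0.22 [0.5224 0.0973 0.012 ]
glue_mid [374.5 137.4] 0.67 [0.7133 0.3675 0.087 ]
tin_mid [297.8 348.5] 0.59 [ 0.3917 -0.5584  0.06  ]
hammer_mid [370.  329.4] 0.84 [ 0.5984 -0.4766  0.01  ]
clamp_mid [309.8 131.1] 0.58 [0.4541 0.5409 0.01  ]
wrist (array([0.6753, 0.0835, 0.3734]), array([-0.0158, -0.3395, -0.9407]))
ways_mid [150.4 322.8] 0.65 [ 0.5104 -0.1343  0.11  ]
sanding_block_mid [ 51.7 291.5] 0.81 [ 0.3345 -0.1659  0.017 ]
sanding_block_mid [117.7 215.3] 0.27 [ 0.4403 -0.0633  0.017 ]
offcut_mid [330.4 359.6] 0.68 [ 0.6817 -0.2744  0.012 ]
tin_mid [419.  104.8] 0.59 [0.7582 0.0599 0.06  ]
clamp_mid [420.3 104.4] 0.42 [0.7728 0.0566 0.01  ]
```

View pics/scene0.png

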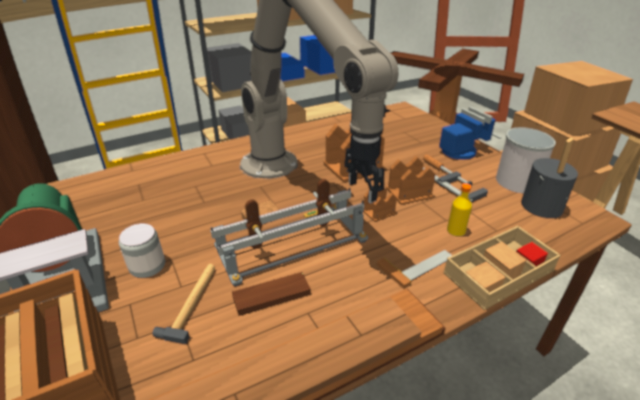

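View pics/side0.png

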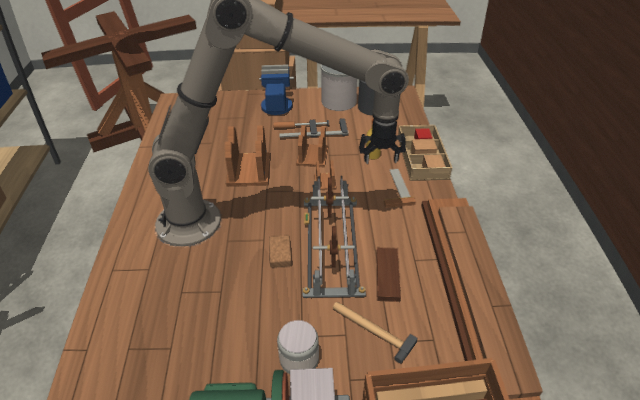

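The side view shows the stand running roughly along y, from about (335,292) to (330,180), with blanks near (333,245) and (325,195). There are three cradles: large at about (247,158), mid-sized at about (313,148) and small at about (325,183). The middle one fits, so I'll enlarge to confirm it.

Run:
```python
from h import *
p=optics.read_camera("side")
a=cv2.resize(p["frame"][110:310,210:410,::-1],None,fx=4,fy=4,interpolation=cv2.INTER_CUBIC)
cv2.imwrite("pics/c1.png",a[:,:][:600] if 0 else cv2.resize(a,(600,600)))
q=optics.read_camera("scene"); save(q,"c2.png",(200,110,460,300),3)
for P in (p,q):
  for t in ["cradle_seat","blank_a"]:
    for r in optics.masks_of(P,t)[:5]: print(P is p,t,np.round(r["extent"]),r["confidence"],r["mask"].sum())
```

```text
True cradle_seat [310. 148.  28.  46.] 0.91 796
True cradle_seat [326. 174.  19.  29.] 0.69 301
True cradle_seat [249. 156.  46.  63.] 0.6 2052
True blank_a [336. 248.  44.  44.] 0.58 403
True blank_a [331. 195.  32.  31.] 0.53 198
False cradle_seat [381. 208.  36.  37.] 0.77 773
False cradle_seat [355. 151.  61.  58.] 0.6 1251
False cradle_seat [411. 181.  49.  44.] 0.58 1566
False blank_a [321. 202.  20.  42.] 0.9 453
False blank_a [253. 225.  22.  51.] 0.66 560
```

View pics/c1.png

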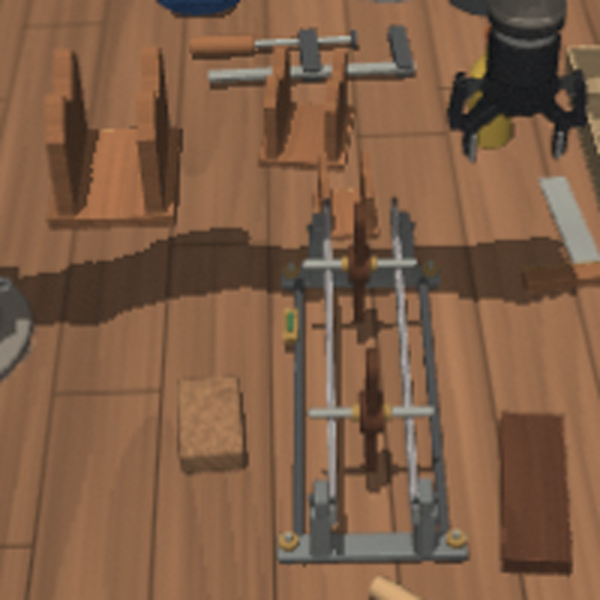

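View pics/c2.png

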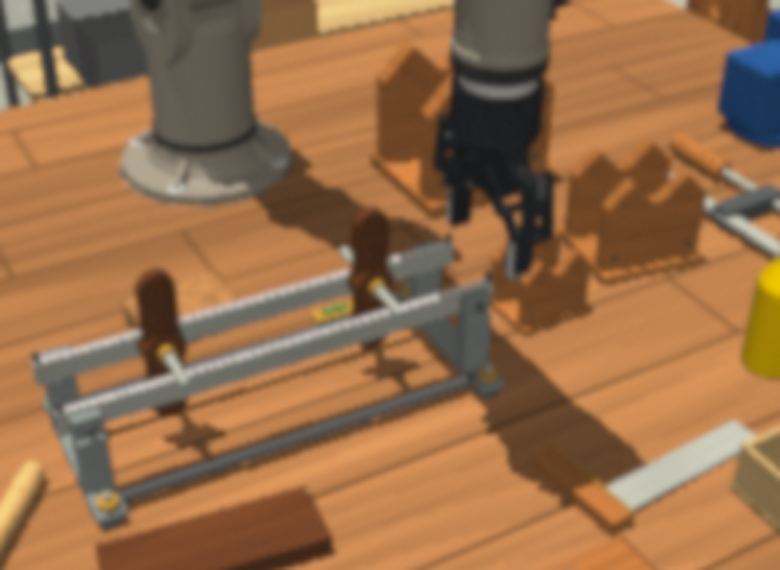

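Crop c1 shows the three cradles: large (115,150), middle (305,105) and small (345,200). I'll use the middle one, at side pixel (312,145) and scene pixel (412,175). It's clearly smaller than the left one and larger than the one beside the stand. Next I'll work out the geometry.

Run:
```python
from h import *
np.set_printoptions(precision=4,suppress=True)
p=optics.read_camera("side"); q=optics.read_camera("scene")
C=lambda u,v:(210+u/3,110+v/3); S=lambda u,v:(200+u/3,110+v/3)
for n,e in dict(B=[(303,263),(416,263)],A=[(310,412),(434,412)]).items():
    w=[at(p,C(*x),.115) for x in e]; d=w[1]-w[0]; print(n,(w[0]+w[1])/2,np.linalg.norm(d),"ang",np.degrees(np.arctan2(d[1],d[0])))
for n,z,e in [("railL",.11,[(332,495),(327,207)]),("railR",.11,[(412,490),(395,203)])]:
    w=[at(p,C(*x),z) for x in e]; d=w[1]-w[0]; print(n,w,np.linalg.norm(d),"ang",np.degrees(np.arctan2(d[1],d[0])))
for e in ([(70,408),(490,285)],[(38,358),(450,243)]):
    w=[at(q,S(*x),.11) for x in e]; d=w[1]-w[0]; print("scene rail",w,np.linalg.norm(d),np.degrees(np.arctan2(d[1],d[0])))
for e in ([(65,408),(0,0)],):pass
# scene arbor ends
for n,e in dict(B=[(343,250),(396,305)],A=[(145,330),(184,378)]).items():
    w=[at(q,S(*x),.115) for x in e]; d=w[1]-w[0]; print("scene",n,(w[0]+w[1])/2,np.linalg.norm(d))
# cradle foot corners & peaks
print("foot side",[at(p,C(*x),.014) for x in [(260,160),(342,165)]])
print("foot scene",[at(q,S(*x),.014) for x in [(608,275),(705,255)]])
print("peaks scene",[at(q,S(*x),.128) for x in [(622,195),(690,180),(600,155),(655,148)]])
```

```text
B [ 0.5085 -0.0203  0.115 ] 0.12792255318932202 ang -2.9443212434243375
A [ 0.5079 -0.2478  0.115 ] 0.12611471937712057 ang -2.907224968514169
railL [array([ 0.4625, -0.3495,  0.11  ]), array([0.4762, 0.0869, 0.11  ])] 0.4365910448432106 ang 88.20314277036411
railR [array([ 0.5404, -0.3472,  0.11  ]), array([0.5575, 0.0901, 0.11  ])] 0.43769051036493384 ang 87.75819034430111
scene rail [array([ 0.5465, -0.3518,  0.11  ]), array([0.5678, 0.0858, 0.11  ])] 0.43808515931193515 87.21772803375019
scene rail [array([ 0.4618, -0.3565,  0.11  ]), array([0.4815, 0.0915, 0.11  ])] 0.44845202445504556 87.48562311264072
scene B [ 0.501  -0.0192  0.115 ] 0.11265307641447257
scene A [ 0.519  -0.2499  0.115 ] 0.08650224981141662
foot side [array([0.3946, 0.3065, 0.014 ]), array([0.5042, 0.2897, 0.014 ])]
foot scene [array([0.5067, 0.2991, 0.014 ]), array([0.5299, 0.4292, 0.014 ])]
peaks scene [array([0.5141, 0.2973, 0.128 ]), array([0.5253, 0.3875, 0.128 ]), array([0.429 , 0.3324, 0.128 ]), array([0.4469, 0.4013, 0.128 ])]
```

```bash
python3 -m pendant '[[0,6,-42,0,0.044],[0,12,-84,0,0.044],[0,18,-126,0,0.044],[0,24,-167,0,0.044],[0,24,-167,30,0.044],[0,24,-167,61,0.044],[0,24,-167,61,0.044],[0,24,-167,61,0.044],[0,24,-167,61,0.044]]' 40
python3 - <<'E'
from h import *
np.set_printoptions(precision=4,suppress=True)
s=get_state();print(s["clock"],s["eef_pos"],s["tool_rot"],s["opening"],s["contact_force"])
a=optics.read_camera("side");b=optics.read_camera("wrist")
im=np.hstack([cv2.resize(a["frame"][120:320,230:430,::-1],(400,400)),cv2.resize(b["frame"][:,:,::-1],(400,250),interpolation=cv2.INTER_AREA) if 0 else cv2.copyMakeBorder(cv2.resize(b["frame"][:,:,::-1],(400,250)),0,150,0,0,cv2.BORDER_CONSTANT)])
cv2.imwrite("pics/d1.png",im)
E
```

```text
clock: 2.8
eef_pos: [0.5089, 0.024, 0.3451]
tool_rot: [179.9, -0.0, 87.5]
contact_force: [0.4, -0.6, 1.1]
opening: -0.0
2.8 [0.5089 0.024  0.3451] [179.872   -0.0257  87.4627] -7.040835388362157e-06 [ 0.4043 -0.6442  1.1304]
```

View pics/d1.png

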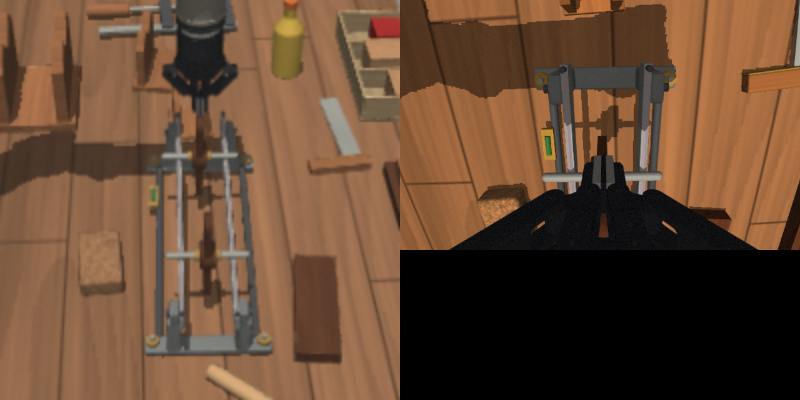

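B is ahead of the shut fingers, with the blade at (200,130) in the left panel, and the tool is lined up with the stand. I'll push B gently about 30° and then back off.

```bash
python3 -m pendant '[[0,-6,0,0,0],[0,-12,0,0,0],[0,-15,0,0,0],[0,-18,0,0,0],[0,-21,0,0,0],[0,-24,0,0,0],[0,-27,0,0,0],[0,-30,0,0,0],[0,-33,0,0,0],[0,-36,0,0,0],[0,-39,0,0,0],[0,-42,0,0,0]]'; python3 -m pendant '[[0,-2,0,0,0],[0,-4,0,0,0],[0,-4,0,0,0],[0,-4,0,0,0],[0,6,0,0,0],[0,36,0,0,0],[0,46,0,0,0],[0,46,0,0,0],[0,46,0,0,0]]'
python3 - <<'E'
from h import *
ims=[]
for i in range(3):
    b=optics.read_camera("wrist"); ims.append(cv2.resize(b["frame"][150:400,200:440,::-1],(260,270)))
    q=optics.read_camera("scene"); ims.append(cv2.resize(q["frame"][170:270,220:380,::-1],(260,165)))
cv2.imwrite("pics/d2.png",np.vstack([np.hstack(ims[0::2]),np.hstack(ims[1::2])]))
E
```

```text
clock: 4.1
eef_pos: [0.5061, -0.0182, 0.3437]
tool_rot: [-180.0, -0.0, 87.5]
contact_force: [-0.3, 0.6, -0.2]
opening: -0.001
clock: 5.0
eef_pos: [0.5081, 0.0277, 0.3436]
tool_rot: [-180.0, 0.0, 87.5]
contact_force: [-0.3, -0.9, -0.5]
opening: 0.003
```

View pics/d2.png

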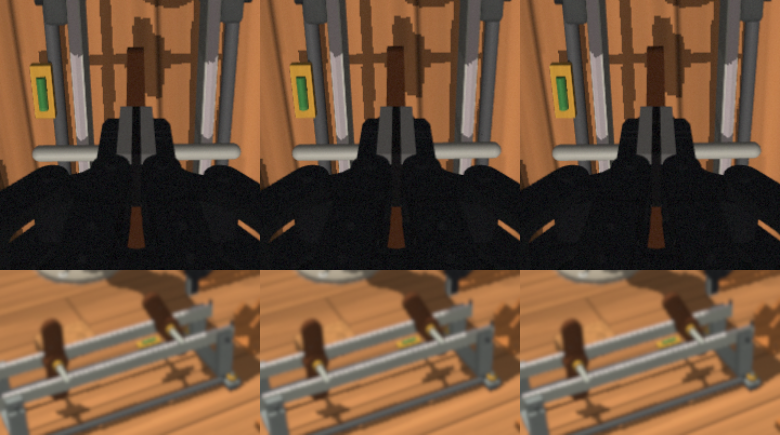

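B stays tilted about 30° in all three frames, so B is sound and A is faulty. I'll keep pushing B along the arc until it is level.

```bash
python3 -m pendant '[[0,-20,0,0,0],[0,-40,0,0,0],[0,-46,0,0,0],[0,-49,0,0,0],[0,-52,0,0,0],[0,-55,0,0,0],[0,-58,0,0,0],[0,-61,0,1,0],[0,-64,0,2,0],[0,-67,0,3,0],[0,-69.5,0,4.6,0],[0,-72,0,6.3,0]]'; python3 -m pendant '[[0,-2.5,0,1.7,0],[0,-5,0,3.3,0],[0,-7,0,4.5,0],[0,-9,0,5.7,0],[0,-11.5,0,8,0],[0,-13.5,0,10.2,0],[0,-16,0,12.5,0],[0,-18,0,14.5,0],[0,-20,0,16.7,0],[0,-21.5,0,19,0],[0,-23,0,21.5,0],[0,-24.5,0,24,0]]';  python3 -m pendant '[[0,-1,0,2,0],[0,-2,0,4,0],[0,-3,0,5.5,0],[0,-3.5,0,6.7,0],[0,-3.5,0,6.7,0],[0,-3.5,0,6.7,0],[0,-3.5,0,0,0],[0,-3.5,0,-30,0],[0,-3.5,0,-75,0],[0,-3.5,0,-85,0],[0,-3.5,0,-85,0]]'
python3 - <<'E'
from h import *
b=optics.read_camera("side");q=optics.read_camera("scene")
cv2.imwrite("pics/d3.png",np.hstack([cv2.resize(b["frame"][150:310,250:410,::-1],(400,400)),cv2.resize(q["frame"][160:300,210:370,::-1],(400,400))]))
E
```

```text
clock: 6.5
eef_pos: [0.505, -0.0441, 0.3373]
tool_rot: [180.0, -0.0, 87.5]
contact_force: [0.6, 0.6, -0.3]
opening: 0.001
clock: 7.7
eef_pos: [0.5039, -0.0685, 0.3132]
tool_rot: [180.0, -0.0, 87.5]
contact_force: [0.5, -0.2, 0.5]
opening: 0.001
clock: 8.8
eef_pos: [0.5044, -0.0719, 0.4008]
tool_rot: [179.7, -0.0, 87.5]
contact_force: [0.3, 0.4, -0.4]
opening: -0.001
```

View pics/d3.png

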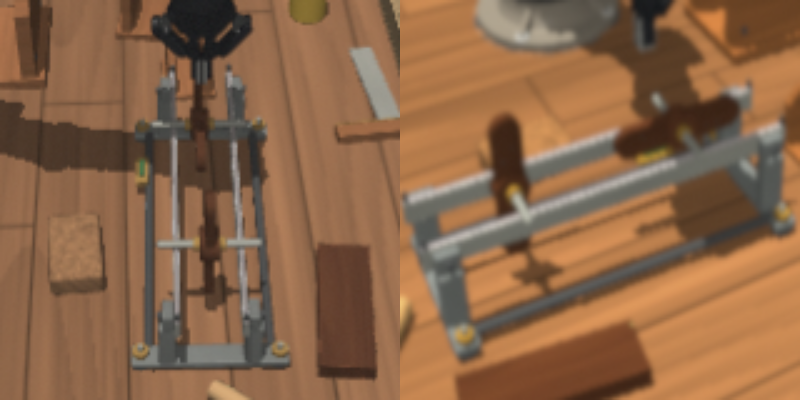

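B lies level on the edges, at (680,130) in the right panel. Now A, with a closer look on the way.

```bash
python3 -m pendant '[[1,-40,5,0,0],[1,-80,9,0,0],[1,-100,9,0,0],[1,-100,9,0,0],[1,-100,9,0,0]]'
python3 - <<'E'
from h import *
np.set_printoptions(precision=4,suppress=True)
s=get_state(); print(s["eef_pos"])
b=optics.read_camera("wrist");c=optics.read_camera("side");q=optics.read_camera("scene")
for n,p in (("w",b),("s",c),("q",q)):
  for r in optics.masks_of(p,"blank_a")[:3]: print(n,np.round(r["extent"],1),r["confidence"])
  for r in optics.place_of(p,"blank_a_center")[:3]: print(n,np.round(r["position"],1),r["confidence"],at(p,r["position"],.115))
print(ray(b,(320,200)))
cv2.imwrite("pics/d4.png",b["frame"][:,:,::-1])
E
```

```text
clock: 9.4
eef_pos: [0.508, -0.1719, 0.3968]
tool_rot: [-179.8, -0.0, 87.4]
contact_force: [-0.8, 0.2, -0.4]
opening: 0.847
[ 0.508  -0.1719  0.3968]
w [329.1 295.6 151.4 143.3] 0.81
w [312.4  59.1  39.8 118.2] 0.79
w [487.6 236.3  95.3 168.3] 0.39
w [329.5 278.2] 0.7 [ 0.5073 -0.2485  0.115 ]
s [335.1 203.2  23.2  29.2] 0.77
s [335.  248.4  42.7  43.5] 0.67
s [336.7 247.6] 0.82 [ 0.516  -0.2493  0.115 ]
q [254.  224.8  19.4  46.2] 0.97
q [320.5 202.9  49.2  20.2] 0.6
q [254.9 223.9] 0.75 [ 0.5024 -0.2427  0.115 ]
(array([ 0.5119, -0.0885,  0.3655]), array([-0.0338, -0.3376, -0.9409]))
```

View pics/d4.png

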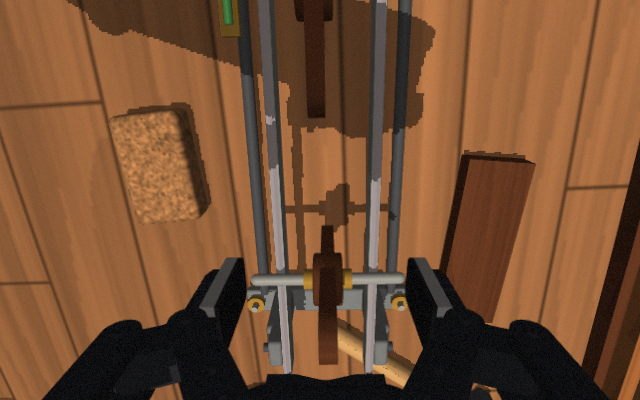

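A's arbor is centred at about (328,281), giving A ≈ (0.507, -0.249), upright. I'll grasp the upper blade and lift.

```bash
python3 -m pendant '[[1,-40,2,0,0],[1,-77,2,0,0],[1,-77,2,0,0],[1,-77,2,35,0],[1,-77,2,66,0],[1,-77,2,66,0],[1,-77,2,66,0],[1,-77,2,66,0]]' 40; python3 -m pendant '[[0,0,0,0,0],[0,0,0,0,0],[0,0,0,0,0],[0,0,0,0,0],[0,0,0,0,0],[0,0,0,0,0],[0,0,0,0,0],[0,0,0,0,0],[0,0,0,0,0],[0,0,0,0,0]]'
python3 - <<'E'
from h import *
b=optics.read_camera("wrist");c=optics.read_camera("side");q=optics.read_camera("scene")
for n,p in (("w",b),("s",c),("q",q)):
  for r in optics.place_of(p,"blank_a_center")[:3]: print(n,np.round(r["position"],1),r["confidence"],at(p,r["position"],.115))
E
```

```text
clock: 10.65
eef_pos: [0.5077, -0.2493, 0.3341]
tool_rot: [179.9, 0.0, 87.5]
contact_force: [0.2, 0.4, 0.2]
opening: 0.999
clock: 11.65
eef_pos: [0.5069, -0.2492, 0.3323]
tool_rot: [-180.0, -0.0, 87.5]
contact_force: [-1.0, 0.5, 0.5]
opening: 0.136
w [326.4 226.8] 0.72 [ 0.50761006 -0.24961132  0.115     ]
s [341.9 246.2] 0.86 [ 0.53228098 -0.24432961  0.115     ]
q [256.6 221.9] 0.71 [ 0.49590887 -0.23498027  0.115     ]
```

```bash
python3 -m pendant '[[0,0,0,-15,0],[0,0,0,-35,0],[0,0,0,-60,0],[0,0,0,-85,0],[0,0,0,-110,0],[0,0,0,-130,0],[0,0,0,-145,0],[0,0,0,-150,0],[0,0,0,-150,0]]' 60; python3 -m pendant '[[0,15,-2,0,0],[0,45,-5,0,0],[0,85,-8,0,0],[0,125,-11,0,0],[0,165,-14,0,0],[0,205,-17,0,0],[0,245,-20,0,0],[0,285,-23,0,0],[0,325,-26,0,0],[0,365,-29,0,0],[0,405,-32,0,0],[0,435,-34,0,0]]'; python3 -m pendant '[[0,25,0,0,0],[0,35,0,0,0],[0,35,0,0,0],[0,35,0,0,0]]'
python3 - <<'E'
from h import *
np.set_printoptions(precision=4,suppress=True)
s=get_state();print(s["eef_pos"],s["opening"])
b=optics.read_camera("wrist");c=optics.read_camera("side");q=optics.read_camera("scene")
for n,p in (("w",b),("s",c),("q",q)):
  for r in optics.place_of(p,"cradle_seat")[:3]: print(n,np.round(r["position"],1),r["confidence"],at(p,r["position"],.103))
cv2.imwrite("pics/d5.png",b["frame"][:,:,::-1])
E
```

```text
clock: 12.85
eef_pos: [0.5071, -0.2493, 0.4826]
tool_rot: [179.9, 0.0, 87.5]
contact_force: [1.1, -0.2, -2.5]
opening: 0.13
clock: 14.05
eef_pos: [0.4904, 0.1905, 0.4813]
tool_rot: [-179.9, -0.0, 87.7]
contact_force: [0.6, -0.5, -1.9]
opening: 0.13
clock: 14.45
eef_pos: [0.4936, 0.2207, 0.4818]
tool_rot: [-180.0, 0.1, 87.4]
contact_force: [-0.1, 0.3, -2.1]
opening: 0.135
[0.4936 0.2207 0.4818] 0.13495505776138303
w [334.3 175.5] 0.9 [0.5022 0.2051 0.103 ]
w [280.8   6.8] 0.71 [0.4599 0.3658 0.103 ]
s [324.2 165.3] 0.82 [0.4992 0.174  0.103 ]
s [247.3 140.9] 0.8 [0.2015 0.3483 0.103 ]
s [312.3 135.9] 0.71 [0.4612 0.3679 0.103 ]
q [412.8 168.3] 0.66 [0.4552 0.3729 0.103 ]
q [290.3 213.2] 0.61 [ 0.4893 -0.125   0.103 ]
q [354.8 134.4] 0.57 [0.1206 0.3412 0.103 ]
```

View pics/d5.png

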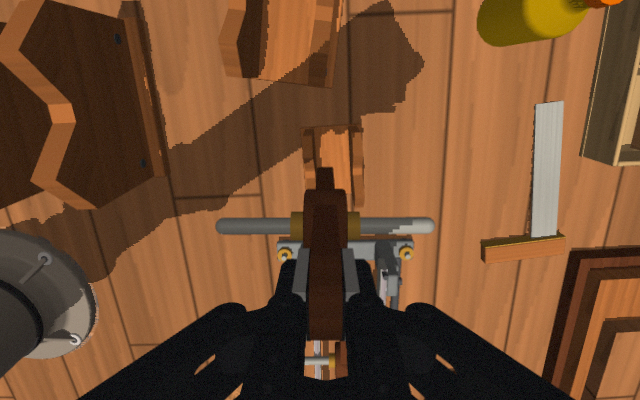

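The middle cradle is at the top, about (280,30); three cameras put its seat at about (0.459, 0.369). I'll move closer and check its centre and yaw.

```bash
python3 -m pendant '[[0,20,-5,0,0.03],[0,40,-10,0,0.06],[0,60,-15,0,0.1],[0,70,-20,0,0.12],[0,70,-20,0,0.12],[0,70,-20,0,0.12]]'
python3 - <<'E'
from h import *
np.set_printoptions(precision=4,suppress=True)
s=get_state();print(s["eef_pos"],s["tool_rot"],s["opening"])
b=optics.read_camera("wrist")
for r in optics.place_of(b,"cradle_seat")[:3]: print(np.round(r["position"],1),r["confidence"],at(b,r["position"],.103))
save(b,"d6.png",(140,0,480,260),2.3)
E
```

```text
clock: 15.35
eef_pos: [0.4771, 0.292, 0.4824]
tool_rot: [180.0, 0.0, 80.6]
contact_force: [-0.1, -0.1, -1.5]
opening: 0.129
[0.4771 0.292  0.4824] [179.9857   0.0317  80.6135] 0.12857122311976382
[359.4 228.5] 0.88 [0.5021 0.2109 0.103 ]
[293.4  91.8] 0.81 [0.4582 0.3655 0.103 ]
[ 46.8 222.8] 0.77 [0.1569 0.2746 0.103 ]
```

View pics/d6.png

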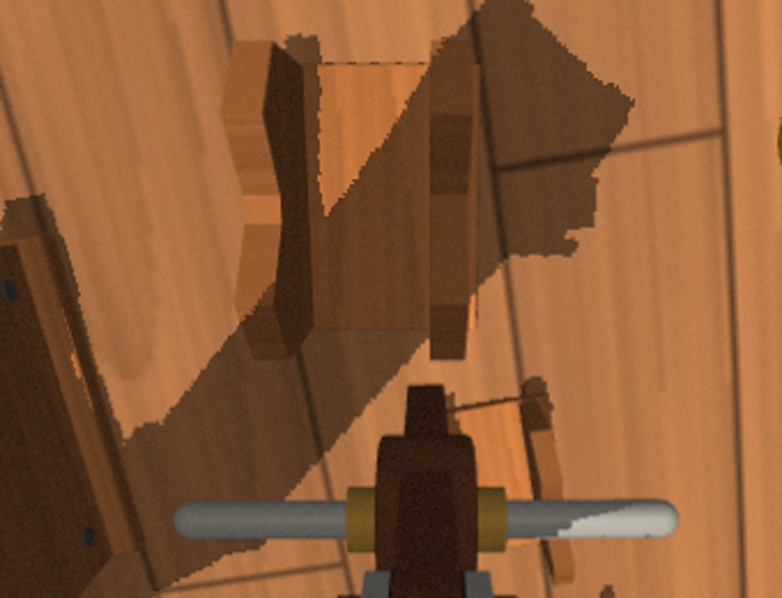

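The foot edges are horizontal in the image, so the yaw is aligned. The notch bottoms are at crop (262,209) and (450,208). I'll compute the shift.

Run:
```python
from h import *
np.set_printoptions(precision=4,suppress=True)
b=optics.read_camera("wrist");s=get_state();e=np.array(s["eef_pos"])
from scipy.spatial.transform import Rotation as R
M=R.from_euler("xyz",s["tool_rot"],degrees=True).as_matrix()
f=lambda u,v,z:at(b,(140+u/2.3,v/2.3),z)
l,r=f(262,209,.098),f(450,208,.098); m=(l+r)/2
a1,a2=f(175,519,e[2]-.217),f(678,519,e[2]-.217); h=(a1+a2)/2
print(l,r,np.linalg.norm(r-l),np.degrees(np.arctan2(*(r-l)[1::-1])),m); print(h,np.linalg.norm(a2-a1),np.degrees(np.arctan2(*(a2-a1)[1::-1])),e)
print("shift tool",M.T@(m-h)*1000, "if tcp",M.T@(m-e)*1000)
# foot corners
for c in [(300,62),(430,64),(310,330),(430,330)]: print(f(*c,.014))
```

```text
[0.42   0.3722 0.098 ] [0.4994 0.3592 0.098 ] 0.08052867528558039 -9.344753761556179 [0.4597 0.3657 0.098 ]
[0.4778 0.2917 0.2654] 0.12902973119307357 -9.546444182692204 [0.4774 0.2915 0.4824]
shift tool [ 70.102  -30.1195 167.4104] if tcp [ 70.4564 -29.78   384.4104]
[0.4381 0.4383 0.014 ]
[0.5024 0.4264 0.014 ]
[0.4145 0.3043 0.014 ]
[0.4802 0.2932 0.014 ]
```

```bash
python3 -m pendant '[[0,20,-8,0,0],[0,45,-19,0,0],[0,65,-28,0,0],[0,70,-30,0,0],[0,70,-30,0,0],[0,70,-30,20,0],[0,70,-30,45,0],[0,70,-30,70,0],[0,70,-30,90,0],[0,70,-30,105,0],[0,70,-30,115,0],[0,70,-30,115,0]]'
python3 - <<'E'
from h import *
np.set_printoptions(precision=4,suppress=True)
from scipy.spatial.transform import Rotation as R
s=get_state();e=np.array(s["eef_pos"]);M=R.from_euler("xyz",s["tool_rot"],degrees=True).as_matrix()
print(e,s["contact_force"],"left",M.T@(np.array([.4597,.3657,.103+.217])-e)*1000)
q=optics.read_camera("scene");c=optics.read_camera("side")
cv2.imwrite("pics/d7.png",np.hstack([cv2.resize(c["frame"][100:200,260:360,::-1],(390,390)),cv2.resize(q["frame"][110:210,360:460,::-1],(390,390))]))
E
```

```text
clock: 16.7
eef_pos: [0.4589, 0.3657, 0.3663]
tool_rot: [-179.9, 0.1, 80.5]
contact_force: [-0.5, 0.4, -1.9]
opening: 0.13
[0.4589 0.3657 0.3663] [-0.489   0.4478 -1.8603] left [ 0.226   0.8845 46.2982]
```

View pics/d7.png

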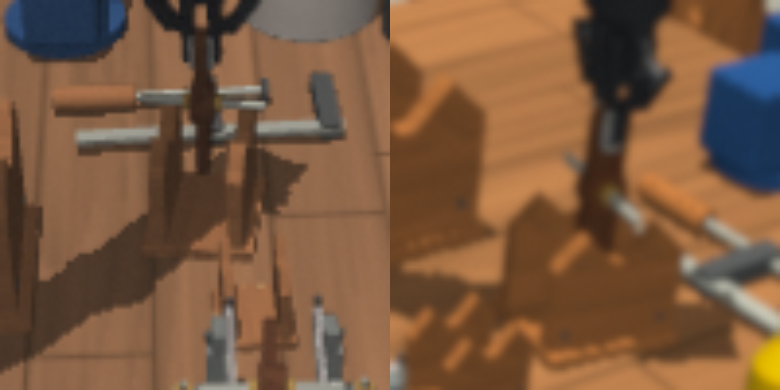

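The blank hangs between the boards with its arbor over both notches. I'll lower it the remaining 46 mm slowly at the end.

```bash
python3 -m pendant '[[0,0,1,12,0],[0,0,1,24,0],[0,0,1,34,0],[0,0,1,40,0],[0,0,1,43,0],[0,0,1,45,0],[0,0,1,46,0],[0,0,1,47,0],[0,0,1,47,0],[0,0,1,47,0]]'; python3 -m pendant '[[0.2,0,0,0,0],[0.3,0,0,0,0],[0.4,0,0,0,0],[0.6,0,0,0,0],[0.8,0,0,0,0],[0.8,0,0,0,0],[0.8,0,0,0,0]]'; python3 -m pendant '[[0.8,0,0,-10,0],[0.8,0,0,-30,0],[0.8,0,0,-60,0],[0.8,0,0,-100,0],[0.8,0,0,-130,0],[0.8,0,0,-130,0],[0.8,-45,0,-130,0],[0.8,-90,0,-130,0],[0.8,-90,0,-130,0],[0.8,-90,0,-130,0]]'
python3 - <<'E'
from h import *
np.set_printoptions(precision=4,suppress=True)
w=optics.read_camera("wrist");q=optics.read_camera("scene");c=optics.read_camera("side")
for n,p in (("w",w),("s",c),("q",q)):
  for r in optics.place_of(p,"blank_a_center")[:3]: print(n,np.round(r["position"],1),r["confidence"],at(p,r["position"],.103))
g=lambda p,x,y:cv2.resize(p["frame"][y:y+120,x:x+120,::-1],(380,280))
cv2.imwrite("pics/d8.png",np.vstack([np.hstack([g(c,250,90),g(q,350,100)]),np.hstack([g(q,260,140),cv2.resize(w["frame"][:,:,::-1],(380,280))])]))
E
```

```text
clock: 17.8
eef_pos: [0.4597, 0.3665, 0.3207]
tool_rot: [180.0, -0.0, 80.6]
contact_force: [-0.9, -0.2, -0.3]
opening: 0.132
clock: 18.5
eef_pos: [0.4596, 0.3664, 0.3204]
tool_rot: [-180.0, -0.0, 80.6]
contact_force: [-0.1, -0.1, 0.0]
opening: 0.8
clock: 19.5
eef_pos: [0.4449, 0.2766, 0.4507]
tool_rot: [180.0, -0.0, 80.5]
contact_force: [-0.2, 1.0, 0.2]
opening: 0.802
w [324.   65.2] 0.62 [0.4596 0.3685 0.103 ]
s [319.  135.5] 0.57 [0.4882 0.3692 0.103 ]
s [398.5 198.3] 0.44 [ 0.7448 -0.0223  0.103 ]
q [413.2 168.4] 0.71 [0.4564 0.3738 0.103 ]
```

View pics/d8.png

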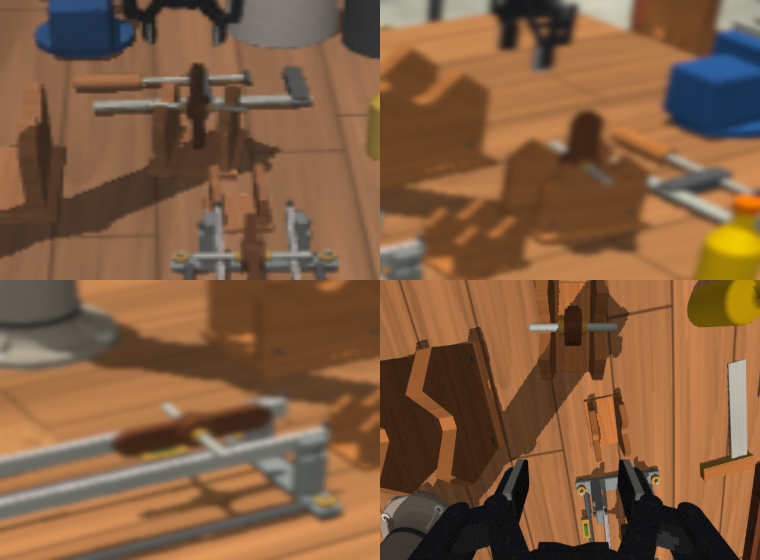

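A sits in both notches and B is still level. I'll wait briefly, check nothing moves, and hand in.

```bash
python3 - <<'E' > /tmp/x
from h import *
np.save("/tmp/q.npy",optics.read_camera("scene")["frame"])
E
python3 -m pendant '[[0.8,0,0,0,0],[0.8,0,0,0,0],[0.8,0,0,0,0],[0.8,0,0,0,0],[0.8,0,0,0,0],[0.8,0,0,0,0],[0.8,0,0,0,0],[0.8,0,0,0,0],[0.8,0,0,0,0],[0.8,0,0,0,0]]'
python3 - <<'E'
from h import *
f=optics.read_camera("scene")["frame"].astype(int); o=np.load("/tmp/q.npy").astype(int)
for n,(x,y,X,Y) in dict(B=(295,180,350,225),A=(390,130,440,190)).items(): print(n,abs(f-o)[y:Y,x:X].mean())
print(order.hand_in())
E
```

```text
clock: 20.85
eef_pos: [0.4449, 0.2776, 0.4504]
tool_rot: [180.0, -0.0, 80.6]
contact_force: [0.4, 1.2, 0.3]
opening: 0.795
B 0.4506397306397306
A 0.40355555555555556
the job is handed in; nothing more can be done
None
```

The job is done and handed in at about 21 s on the robot's clock.

- **Sound blank (B):** I pushed it over about 30° and let go. It stayed put in three frames, so it is the sound one. I laid it level on the edges, toward the middle of the stand and clear of the end pins.
- **Faulty blank (A):** I took this to be the faulty one because B is sound; I did not push A itself. I gripped its upper blade, carried it over B and set it in the middle-sized of the three cradles.

**Last checks:**
- **Cradle:** the pictures show A's arbor in both notches. The wrist camera put its centre within about 3 mm of the seat.
- **Level and still:** B looked level, and neither blank moved visibly over the final second.
- **Bystanders:** I saw none knocked in the views I looked at, but I did not measure their positions again.
- **Disagreement:** the side camera's estimate of A's centre was about 28 mm off in x. I went with the wrist and scene cameras, which agreed to within about 6 mm, and with the picture of the arbor in the notches.

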